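# Pin the telescopic shelf stick and hold it drawn out

## Task

A short telescopic shelf-reaching stick lies in its service cradle on the pharmacy counter. Take the slimmer of the two pins from the rack, drop it fully through the eye at the stick's tail into the hole beneath and let go of it, so that the stick cannot slide out of the cradle; then grip the stick's handle so that the button in its side is squeezed in, draw the handle straight out past its first stop to the second stop, the end of its travel, and finish while still holding it there with the button squeezed. Leave the thicker pin and the cartons, bottle, jar and tape roll as they are.

Things in the scene. Friction and masses are not known exactly. Their poses are not given: they have to be found in the camera images.
- cradle: Fixed aluminium service cradle, base plate 235 x 76 x 8 mm, in which the stick lies level. Origin: on the counter, straight below the centre of the eye's hole. The stick points along the cradle's own -x axis and is drawn out that way; -y is the side of the handle on which the button sits (facing away from the robot); z up. The base plate runs from x = +35 mm to x = -200 mm. Two grey saddles (52 mm wide, up to 53 mm above the counter) stand at x = -65 and -165 mm.
- cradle_hole (a point): Centre of the mouth of the hole in the cradle's steel block, 38 mm above the counter; hole 11 mm wide and 30 mm deep, vertical, 1 mm beneath the eye and in line with the eye's hole at the start.
- eye (a point): Centre of the hole in the flat steel eye at the stick's tail, at the eye's upper face, 45 mm above the counter; hole 11 mm, vertical, through 6 mm; the eye is 40 mm long and 30 mm wide. The stick's outer tube (24 mm across, axis 45 mm above the counter) starts 36 mm from this hole towards the handle.
- tube (a joint): How far (m) the stick's outer tube with its eye has slid along the cradle's -x: 0 at the start, up to 0.05. Unpinned it slides along when pulled with about 1.5 N; the pin in eye and hole holds it, with 3 to 5 mm of play, which the pull takes up first, so that the handle itself travels about 124 mm to the second stop.
- rod (a joint): How far (m) the handle and inner rod are drawn out of the tube along the cradle's -x: 0 = fully in (start), 0.06 = first stop, 0.12 = second stop, the hard end of travel. Locked at 0, 0.06 and 0.12 unless the button is in (by about 3.5 mm or more); with the button kept in it passes the first stop freely. A return spring pulls it back with 3 N at 0, 6 N at 0.12.
- handle: The stick's dark handle, a block 88 mm long (along the cradle's x), 28 mm wide (cradle's y) and 34 mm high, with soft edges. Origin: its centre, 45 mm above the counter; at the start 245 mm from the cradle's origin along the cradle's -x. Its axes are parallel to the cradle's. It is free on both sides and above; the underside is 28 mm above the counter.
- button (a joint): How far (m) the button is pressed in: 0 out, 0.005 fully in; springs back; about 2 N to start, 6 N fully in. It is a grey bar 46 mm long and 24 mm high at the middle of the handle's -y side (away from the robot), standing 7 mm proud of the side when out, 2 mm when in; it is pressed towards the handle's +y, so that fingers closing across the handle (35 mm wide there, 30 mm when pressed) squeeze it.
- rack: Fixed grey pin rack, block 52 x 112 x 42 mm; origin at the centre of its underside; two vertical 14 mm holes, 30 mm either side of the middle along its own y. A pin hangs in each by its collar; either pin may be in either hole.
- slim_pin_grip (a point): Centre of the grip of the slimmer pin. Upright steel pin, 78 mm high over all: shank 8 mm thick and 36 mm long with a tapered foot, then a flat collar 26 mm wide and 4 mm thick, then a round dark plastic grip 18 mm thick and 38 mm high. This point lies 62 mm above the tip, 26 mm above the collar's underside (which comes to rest on the eye when fully in, and rests on the rack at the start), 16 mm below the top. z up along the pin. The pin weighs 35 to 70 g.
- slim_pin_tip (a point): Tip of the slimmer pin's shank, 62 mm below its grip point; 9 mm above the counter when the pin is fully in the cradle.
- thick_pin_grip (a point): Centre of the grip of the thicker pin (grip 28 mm thick, collar 36 mm, shank 12 mm, same heights), which does not fit the eye; to be left in the rack.
- flat_carton_mid (a point): Centre of a bystander to be left alone: white carton with a blue band, lying flat, 50 x 110 x 35 mm.
- tall_carton_mid (a point): Centre of a bystander to be left alone: white carton with a green band, upright, 50 x 60 x 110 mm.
- amber_bottle_mid (a point): Centre of a bystander to be left alone: small amber bottle, 48 mm across, 90 mm high.
- jar_mid (a point): Centre of a bystander to be left alone: white jar, 60 mm across, 75 mm high.
- tape_roll_mid (a point): Centre of a bystander to be left alone: flat roll of paper tape, 84 mm across, 25 mm high.

How it is judged:
On the way, in this order (a step that is already met when the one before it is completed fails the run):
1. the slim pin stands fully through the eye in the cradle's hole, let go, with the stick still shut (z of slim_pin_tip in the frame of cradle below 0.016 m and horizontal distance between slim_pin_tip and cradle_hole below 0.006 m and horizontal distance between slim_pin_grip and eye below 0.012 m and angle between slim_pin_tip's own z axis and vertical below 0.2 rad and contact force between the fingers and slim_pin below 0.1 N and value of joint rod below 0.01 m and value of joint tube below 0.008 m), for 0.2 s.
2. the handle is gripped with the button squeezed in while the stick is still shut (value of joint button above 0.003 m and contact force between the fingers and handle above 2 N and value of joint rod below 0.03 m), for 0.05 s.
At the end, for the whole second after the job is handed in: Slim pin let go, upright (0.2 rad) through the eye, tip at most 16 mm above the counter and within 6 mm of the hole axis; tube slid under 8 mm; handle drawn out over 114 of 120 mm; button in over 3 mm; fingers grip the handle with over 2 N (z of slim_pin_tip in the frame of cradle below 0.016 m and horizontal distance between slim_pin_tip and cradle_hole below 0.006 m and horizontal distance between slim_pin_grip and eye below 0.012 m and angle between slim_pin_tip's own z axis and vertical below 0.2 rad and value of joint tube below 0.008 m and value of joint rod above 0.114 m and value of joint button above 0.003 m and contact force between the fingers and handle above 2 N and contact force between the fingers and slim_pin below 0.1 N); the arm keeps its last pose, push and grip.
It fails at once if the thicker pin is moved by more than 20 mm (distance of thick_pin_grip from where it was at the start of the episode above 0.02 m).
It fails at once if a carton, the bottle, the jar or the tape roll is moved by more than 30 mm (distance of any of flat_carton_mid, tall_carton_mid, amber_bottle_mid, jar_mid, tape_roll_mid from where it was at the start of the episode above 0.03 m).
It also fails if it takes over 61 s, if anything falls off the work surface, if the arm or the gripper's body presses on something with over 40 N, if the wrist force passes 120 N, or if a joint passes its speed limit or range.

## Robot

A 7-joint arm with a two-finger parallel gripper is mounted at the origin on the work surface. World frame = base frame: x ahead of the robot, y to its left, z up, the work surface at z = 0. Lengths are in m, angles in rad, forces in N, time in s.
With the tool pointing down it reaches from about 0.425 to 0.875 m from the base axis. Payload 4.7 kg.
Tool frame: the origin (TCP) lies midway between the tips of the shut fingers; the grasp point (between the pads) lies 19 mm behind it (r.hold_point_z is the distance from the TCP to the grasp point, in m); z points along the fingers, y is the line along which they close (so a half turn about z gives the same grasp; the last joint's range is limited). The gripper opens to 87 mm and grips with 3 to 60 N. Pads are 19 mm wide; open, the fingers measure 117 mm over their backs; the gripper's body (75 mm by 190 mm) begins 51 mm behind the grasp point.
Start: joints at [-1.304, 0.321, -0.07, 1.45, 0.023, 1.371, -0.057], TCP at [0.163, 0.629, 0.223] pointing down, gripper open.
Joint ranges: [-2.86, 2.86], [-0.3, 2.09], [-1.38, 1.24], [0.06, 2.45], [-1.56, 4.7], [0.09, 2.05], [-2.69, 2.69]. Speed limits (rad/s): [2.57, 2.57, 3.14, 3.14, 3.14, 3.14, 3.14].

## Interface

Orientations are given as a rotation vector (axis times angle).
In Python, from cell import r gives the robot as it stands. The module is installed in compiled form; this text tells all that it offers. Calls block until the motion is done:
- r.move_pose(position, orientation): joint-space move of the TCP to a pose.
- r.movel(position, max_speed=0.15, orientation=None, max_force=None): straight line of the TCP; orientation=None keeps the orientation; max_speed is the mean speed in m/s. With max_force (N) it stops when the force on the tool has changed by that much, and returns True; else False.
- r.movej(angles): joint-space move.
- r.command_gripper(opening, force=None): finger opening in m; force is the grip in N (None keeps the last); returns when the fingers have stopped.
- r.hold(seconds).
- r.ik(position, orientation): joint angles nearest the present ones, or None.
- r.state(): the state.
- r.get_image(name): name is "scene" or "top" or "wrist"; returns (picture, depth): 400x640x3 uint8, red, green, blue; 400x640 float32, m along the optical axis (not along the pixel's ray), 0 where there is no reading.
- r.camera_params(name): a dict with "K" (3x3 intrinsics, pixels), "cam_to_world" (4x4, takes a point from camera to world coordinates); the wrist camera has in their place "mount" (4x4, takes a point from camera to tool coordinates, whose origin is the TCP and whose axes are the flange's). Camera axes: x right, y down, z forward; pixel columns grow to the right and rows downward; lengths in m; the calibration is good to about 2 mm. A picture is of the moment at which its call begins: read the wrist's pose just before it. camera_params takes no time and is no camera call.
A pose or a line that the arm cannot do raises r.PlanningError and nothing moves.
- r.close_job(): hands the job in; it is judged then, once.
The state is a dict: "time_s": time; "joint_pos": joint angles; "dq": joint speeds; "effort": joint torques, N m; "eef_pos": TCP position; "ee_rot": TCP orientation; "ft_force": force on the tool from outside, world axes, zero at the start; "moment": the same for the moment, N m; "grip_width": finger opening in m; "finger_force": force on a finger pad.
Only numpy, scipy, OpenCV 4.12 (cv2) and the standard library are available. Lean on these libraries where they do the work, as an engineer would, in place of code of your own. Each camera call takes 0.05 s, during which the arm holds its last target. There are 200 camera calls.

## Working session

There is one attempt and no reset: what is moved stays moved. The work goes in short steps, each a Python script; the robot and the scene stay as the last script left them, time stands still between calls to the robot, and variables do not carry over. Pictures are saved under pics/ and viewed, at most 10 in all, crops included, and the job is handed in when it is done.

```bash
mkdir -p pics
python3 - <<'E'
from cell import r
import cv2,numpy as np
for n in ("top","scene"):
    im,d=r.get_image(n); np.savez(n+'.npz',im=im,d=d)
    cv2.imwrite(f'pics/{n}.png',im[:,:,::-1]); p=r.camera_params(n); print(n,p['K'],p['cam_to_world'])
print(r.camera_params('wrist'),r.hold_point_z); s=r.state(); print(s['ee_rot'],s['eef_pos'],s['time_s'],s['joint_pos'])
E
```

```text
top [[397.21477309   0.         320.78522979]
 [  0.         397.21477309 205.00160779]
 [  0.           0.           1.        ]] [[-7.38528330e-02 -9.75153769e-01  2.08856136e-01  3.30924919e-01]
 [-9.97268950e-01  7.23480533e-02 -1.48459142e-02 -4.41438889e-02]
 [-6.33285699e-04 -2.09382152e-01 -9.77833684e-01  1.31390616e+00]
 [ 0.00000000e+00  0.00000000e+00  0.00000000e+00  1.00000000e+00]]
scene [[395.30402618   0.         315.79779765]
 [  0.         395.30402618 197.13200711]
 [  0.           0.           1.        ]] [[-0.25075862  0.73899226 -0.62530837  1.31429319]
 [ 0.96789089  0.17969569 -0.1757745   0.16560257]
 [-0.01753078 -0.64930725 -0.76032412  0.9605281 ]
 [ 0.          0.          0.          1.        ]]
{'K': array([[330.05345271,   0.        , 320.84889264],
       [  0.        , 330.05345271, 206.47820414],
       [  0.        ,   0.        ,   1.        ]]), 'mount': array([[-4.34313686e-04, -9.65277648e-01, -2.61225715e-01,
         7.07115474e-02],
       [ 9.99999149e-01, -7.40551529e-04,  1.07387790e-03,
        -6.54831024e-04],
       [-1.23004143e-03, -2.61225026e-01,  9.65277148e-01,
        -1.62292753e-01],
       [ 0.00000000e+00,  0.00000000e+00,  0.00000000e+00,
         1.00000000e+00]])} 0.0187
[-3.95973365e-01 -3.11642892e+00  2.63077010e-03] [0.16251157 0.62886021 0.22159321] 0.1 [-1.30386703  0.32173815 -0.07011154  1.45152284  0.022622    1.37079731
 -0.05689324]
```

View pics/top.png

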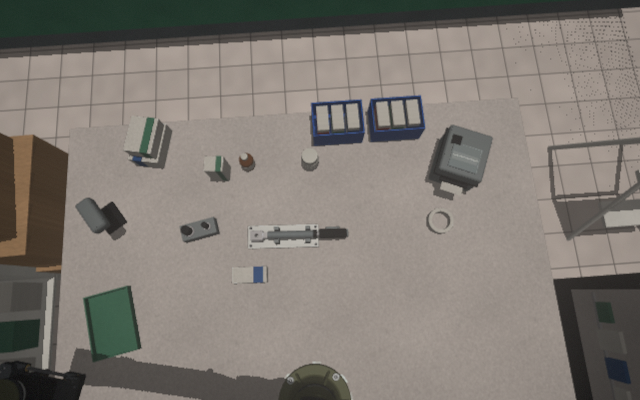

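View pics/scene.png

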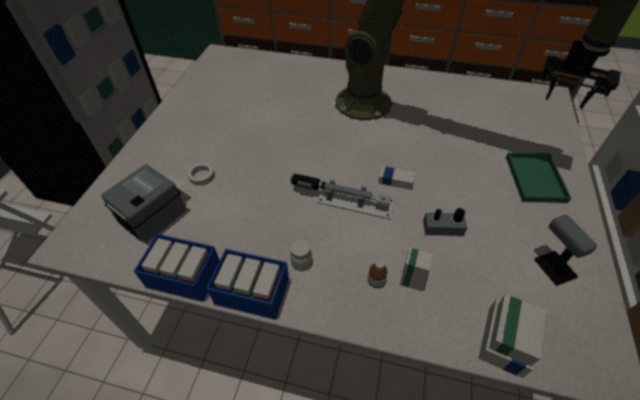

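Top view: the rack is near (199,230), with its pins at about (187,231) and (207,225). The eye is near (257,236), and the handle spans about (320–346, 233). The bystanders stand clear of these. I'll zoom in next.

```bash
cat > h.py <<'E'
import numpy as np,cv2
from scipy.spatial.transform import Rotation as R
from cell import r
def ray(K,T,uv,z):
    d=T[:3,:3]@np.linalg.solve(K,[uv[0],uv[1],1.]); return T[:3,3]+d*(z-T[2,3])/d[2]
def cam(n,uv,z):
    p=r.camera_params(n); return ray(p['K'],p['cam_to_world'],uv,z)
def wristT():
    s=r.state(); T=np.eye(4); T[:3,:3]=R.from_rotvec(s['ee_rot']).as_matrix(); T[:3,3]=s['eef_pos']
    return T@r.camera_params('wrist')['mount']
def down(yaw):  # tool z down, tool y axis (closing line) at world angle yaw
    y=np.array([np.cos(yaw),np.sin(yaw),0]); z=np.array([0,0,-1.]); 
    return R.from_matrix(np.c_[np.cross(y,z),y,z]).as_rotvec()
E
python3 - <<'E'
from h import *
im=np.load('top.npz')['im'][:,:,::-1]
a=cv2.resize(im[205:265,170:370],None,fx=4,fy=4,interpolation=cv2.INTER_CUBIC)
im=np.load('scene.npz')['im'][:,:,::-1]
b=cv2.resize(im[165:240,280:480],None,fx=4,fy=4,interpolation=cv2.INTER_CUBIC)
cv2.imwrite('pics/z.png',np.clip(np.vstack([a,b])*1.5,0,255).astype('uint8'))
for n,uv,z in (('hole',(257,236),.045),('hend',(346,233),.045),('p1',(187,231),.084),('p2',(207,225),.084),('rack',(199,230),.042),('carton',(250,275),.035)): print(n,cam('top',uv,z))
print(r.state()['joint_pos'])
E
```

```text
hole [0.51552223 0.14853045 0.045     ]
hend [ 0.50405166 -0.1375279   0.045     ]
p1 [0.54172068 0.36003865 0.084     ]
p2 [0.55609325 0.29746387 0.084     ]
rack [0.54931826 0.33514659 0.042     ]
carton [0.39416626 0.17722242 0.035     ]
[-1.30386703  0.32173815 -0.07011154  1.45152284  0.022622    1.37079731
 -0.05689324]
```

View pics/z.png

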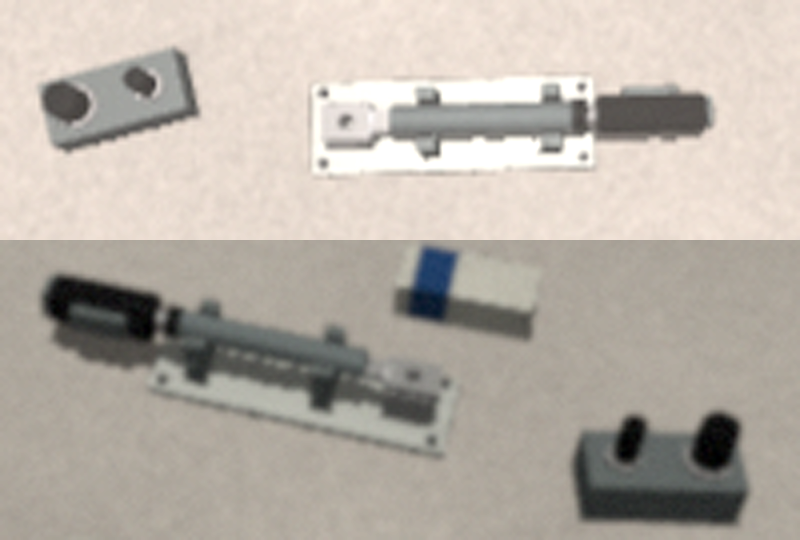

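The slimmer pin is the right-hand one in the top view, crop (140,81), i.e. pixel (205,225). The eye hole is at crop (345,121), i.e. pixel (256.3,235.3). The button is on the far side of the handle. Next I'll look at both from the wrist camera.

Run:
```python
from h import *
d=np.load('top.npz')['d']; im=np.load('top.npz')['im']
hole=cam('top',(256.25,235.25),.045); hc=cam('top',(333,233),.055); pin=cam('top',(204,224.5),.08)
ax=(hole-hc)[:2]; print(hole,hc,pin,np.linalg.norm(ax)); yaw=np.arctan2(ax[1],ax[0])-np.pi/2; print('yaw',yaw)
for y in (yaw,yaw+np.pi):
    print(r.ik([.545,.24,.25],down(y)),r.ik([.51,-.22,.05],down(y)))
y=min((yaw,yaw+np.pi),key=lambda y:abs(r.ik([.545,.24,.25],down(y))[6]))
r.move_pose([.545,.24,.25],down(y)); r.hold(.2)
T=wristT(); im,d=r.get_image('wrist'); np.savez('w1.npz',im=im,d=d,T=T)
cv2.imwrite('pics/w1.png',np.clip(im[:,:,::-1]*1.3,0,255).astype('uint8')); print(y,r.state()['time_s'],T)
```

```text
[0.51812518 0.15083744 0.045     ] [ 0.50575635 -0.09539925  0.055     ] [0.5591167  0.30796154 0.08      ] 0.24654714601329303
yaw -0.05018929180596188
[-0.83818138  0.19894362  0.4413041   1.56798963 -0.08585639  1.39392799
 -0.43956906] [-0.59892846  0.53651436  1.19169252  1.90909107 -0.56563439  1.0886354
  0.7739369 ]
[-0.62473306  0.19136721  0.19167658  1.56018665 -0.03681916  1.39357846
  2.66142444] [-0.52480062  0.45773999  1.07144111  1.90754755 -0.46322197  1.05164981
 -2.44920134]
-0.05018929180596188 2.325 [[ 9.98806916e-01 -4.70445124e-02 -1.30979935e-02  5.48645218e-01]
 [-4.88322221e-02 -9.64358620e-01 -2.60053582e-01  3.11524024e-01]
 [-3.97068973e-04  2.60382921e-01 -9.65505348e-01  4.12150920e-01]
 [ 0.00000000e+00  0.00000000e+00  0.00000000e+00  1.00000000e+00]]
```

View pics/w1.png

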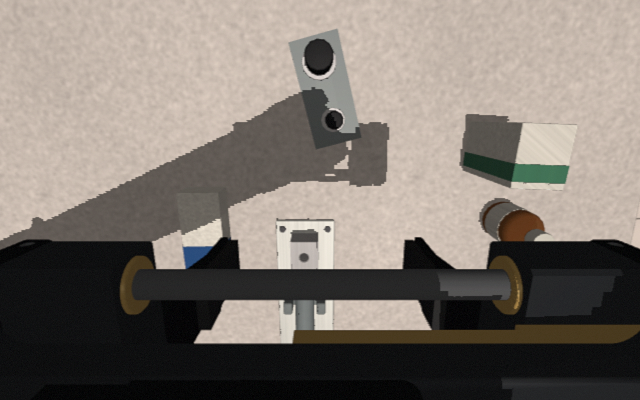

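The wrist view shows the slim pin at about (334,120), the thick pin at (319,57) and the eye hole at (304,257). I'll turn these into positions, using the depth image for the pin.

Run:
```python
from h import *
w=np.load('w1.npz'); im,d,T=w['im'],w['d'],w['T']; K=r.camera_params('wrist')['K']
v,u=np.mgrid[0:400,0:640]; P=np.stack([(u-K[0,2])/K[0,0]*d,(v-K[1,2])/K[1,1]*d,d],-1)@T[:3,:3].T+T[:3,3]
def top(u0,v0,n=25):
    q=P[v0-n:v0+n,u0-n:u0+n].reshape(-1,3); q=q[(q[:,2]<.1)&(q[:,2]>.081)]; return len(q),q.min(0),q.max(0),q.mean(0)
print('slim',top(334,120)); print('thick',top(319,57))
g=cv2.cvtColor(im,cv2.COLOR_RGB2GRAY); 
m=(g[245:270,294:316]<85).astype('uint8'); n,l,s,c=cv2.connectedComponentsWithStats(m); print(s,c+[294,245])
c=max([(s[i,4],tuple(c[i]+[294,245])) for i in range(1,n) if s[i,4]<200])[1]
print('eye',ray(K,T,c,.044),'depth eye z',P[250,304],P[257,290:320:2,2])
# cradle edges: white plate columns at rows
for row in (225,250): 
    x=np.where(g[row,265:345]>150)[0]+265; print(row,x.min(),x.max(),ray(K,T,(x.min(),row),.008),ray(K,T,(x.max(),row),.008))
print(g[245:270,294:316:2])
# slim pin collar ring, bright
print((g[105:135,318:350:2]))
```

```text
slim (272, array([0.55228215, 0.30001146, 0.08130405]), array([0.56880367, 0.31702161, 0.08560122]), array([0.56061273, 0.30872511, 0.08394373]))
thick (755, array([0.53485253, 0.35406992, 0.08110076]), array([0.56165117, 0.38090792, 0.08657401]), array([0.54863284, 0.36725353, 0.08410817]))
[[  0   0  22  24 471]
 [  6   8   8   9  57]
 [  0  24  22   1  22]] [[304.61783439 256.43099788]
 [303.52631579 257.07017544]
 [304.5        269.        ]]
eye [0.51971621 0.15030929 0.044     ] depth eye z [0.52088879 0.15960144 0.04445146] [0.03735931 0.04559777 0.04511046 0.04489928 0.04358171 0.03576385
 0.03368147 0.03127202 0.03293746 0.04440643 0.04410857 0.04427986
 0.04521198 0.03972632 0.00754001]
225 269 342 [0.47526327 0.18124618 0.008     ] [0.56916025 0.17666787 0.008     ]
250 273 341 [0.47741667 0.14652487 0.008     ] [0.56673481 0.14217286 0.008     ]
[[144 141 145 144 144 143 144 146 147 146 146]
 [143 140 144 143 143 142 143 146 146 146 145]
 [143 140 144 143 143 142 143 145 145 146 145]
 [142 140 144 143 142 142 143 145 146 146 145]
 [143 140 144 142 142 142 143 144 145 145 
[... 2256 characters left out ...]
  31  36  29 111 118 118 117]
 [ 48  46  58  68  52   7   9  10  10  31  34  35 139 114 117 118]
 [ 46  48  51  67  67  14   8   8  10  26  31  69 139 116 117 118]
 [ 47  47  47  62  68  40  12   6   7   8  34 122 124 117 118 117]
 [ 45  46  47  52  66  66  39  12  13  16  94 154 117 117 118 118]
 [ 48  46  47  46  62  68  65  46  41  57 163 113 118 118 119 118]
 [ 47  47  47  47  50  62  67  69  68  64  80 117 120 118 117 119]
 [ 47  47  47  47  47  49  58  67  64  55  52 117 120 120 120 119]
 [ 47  48  47  48  47  48  48  49  49  46  45  62 117 117 116 116]
 [ 47  47  46  48  47  46  46  47  47  46  47  46  56  56  56  56]
 [ 47  46  48  47  46  47  47  47  47  45  47  45  45  46  46  45]]
```

The slim pin is at (0.5606, 0.3086) with a 17 mm wide top at about 85 mm, and it sits 60 mm from the thick one. The eye is at (0.5197, 0.1504) at about 45 mm height. All of this fits the given sizes, so I'll grasp the pin.

Run:
```python
from h import *
o=down(-0.0502); p=[.5606,.3086]
r.command_gripper(.06,15)
r.move_pose([*p,.15],o)
print(r.movel([*p,.054],.12,max_force=12), r.state()['eef_pos'])
r.command_gripper(0,20); s=r.state(); print(s['grip_width'],s['finger_force'],s['eef_pos'],s['ft_force'])
r.movel([*p,.165],.12); s=r.state(); print(s['grip_width'],s['finger_force'],s['ft_force'])
e=[.5197,.1504]
r.movel([*e,.165],.15)
r.hold(.2); T=wristT(); s=r.state(); im,d=r.get_image('wrist'); np.savez('w2.npz',im=im,d=d,T=T); sc,_=r.get_image('scene'); print(s['eef_pos'],s['ft_force'],s['time_s'])
a=cv2.resize(im[100:350,160:480],None,fx=2,fy=2); a=a[:,:,::-1]; b=cv2.resize(sc[120:240,300:460,::-1],(640,480))[140:380]
cv2.imwrite('pics/w2.png',np.clip(np.vstack([a[:350],b])*1.4,0,255).astype('uint8'))
```

```text
False [0.56137716 0.30885315 0.05506633]
0.01792068830995271 19.999924167059362 [0.56059981 0.30858898 0.0539814 ] [ 0.32000444  0.05728921 -0.02006491]
0.017383880872693026 20.000092615373433 [-0.51099556  1.05054938  0.03259291]
[0.5197401  0.15115024 0.16484967] [-0.06150748  0.01758079 -0.46796146] 7.9167
```

View pics/w2.png

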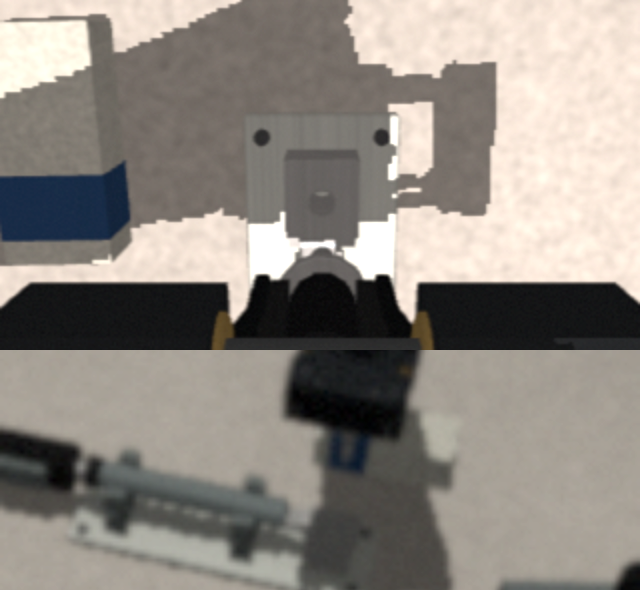

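The wrist view shows the held pin, with its shank tip near crop (322,250), and the eye hole at crop (321,203), i.e. pixel (320.5,201.5). I'll re-measure the hole against the pin from here.

Run:
```python
from h import *
w=np.load('w2.npz'); im,d,T=w['im'],w['d'],w['T']; K=r.camera_params('wrist')['K']
g=cv2.cvtColor(im,cv2.COLOR_RGB2GRAY).astype(int)
print(g[193:210,308:334]); 
print(ray(K,T,(320.5,201.5),.045))
print('d'); print(np.round(d[218:246,310:334:2],3))
print(g[218:246,304:338:2])
```

```text
[[71 71 71 69 69 72 73 74 71 70 71 71 71 70 71 73 72 69 71 72 72 73 71 72
  71 72]
 [72 71 71 69 70 72 72 72 71 70 70 70 70 70 70 71 71 72 72 72 72 72 71 71
  71 74]
 [72 71 71 70 70 72 73 71 72 69 67 71 72 72 69 68 69 70 71 73 72 72 72 72
  73 73]
 [71 72 71 70 70 71 73 71 69 73 83 87 89 91 90 85 73 67 70 72 72 72 72 72
  73 73]
 [72 72 71 71 71 72 72 67 63 66 77 85 89 91 86 79 67 64 67 71 73 72 71 73
  73 74]
 [72 71 70 70 69 72 70 64 62 63 62 65 68 68 64 64 62 63 64 70 74 72 70 72
  73 73]
 [72 70 72 70 71 71 68 63 62 62 62 62 62 62 60 61 61 62 64 66 70 71 72 72
  73 74]
 [72 70 72 69 70 69 68 63 61 62 62 62 63 62 63 63 62 62 62 67 71 71 73 72
  73 72]
 [72 71 72 71 69 69 69 64 61 62 63 64 63 62 62 62 62 62 62 67 72 72 72 71
  73 75]
 [71 71 70 70 71 70 66 64 63 63 63 63 64 63 63 62 62 61 63 66 71 73 72 72
  73 73]
 [71 70 71 70 69 70 66 64 63 62 63 63 62 63 63 62 63 63 64 68 71 71 71 72
  73 73]
 [71 72 71 70 71 70 69 65 62 64 63 63 63 64 62 63 63 62 64 69 72 71 72 71
  73 72]
 [70 70 71 70 72 72 71 67 64 63 65 66 66 65 66 64 63 64 67 70 73 72 72 72
  72 73]
 [73 70 71 70 70 73 7
[... 3738 characters left out ...]
 72  75  75  76  56  41  43  42  43  65  72  73  73  73  73]
 [ 72  73  72  74  75  73  29  11  12  11   9  28  67  76  72  73  73]
 [ 72  72  72  74  72  33   6   6   8   9   6   9  37  74  73  74  74]
 [ 59  72  72  70  33   8   7   7   8   4   8   6   9  48  73  74  75]
 [ 38  73  71  32   8   6   7   7   7   6   9   5   6  14  50  75  73]
 [ 36  72  62  11   6   7   6   8  11   8   5  12   7   6  21  74  74]
 [ 36  74  50   7   5   7   6   8  13   8   8   5   7   6  11  64  73]
 [ 37  72  27   3   7   4   7   8   8  12   7   8   9   7   5  37  73]
 [ 38  63  12   7  10  10   6   6   9   6   8   7   7   8  10  19  73]
 [ 37  49   6   7   5   6  10   8   4   5   7   8   9   7   5  11  64]]
```

Run:
```python
from h import *
w=np.load('w2.npz'); T=w['T']; K=r.camera_params('wrist')['K']
print('hole',ray(K,T,(320.7,201.3),.045)); tz=.1648-.048
print('tip far edge',ray(K,T,(321.3,222.7),tz)); c=ray(K,T,(322,226.8),tz+.036); print('collar edge',c,'centre',c-[0,.013,0])
l,rr=ray(K,T,(306,233.5),tz+.036),ray(K,T,(336,233.5),tz+.036); print(l,rr)
```

```text
hole [0.52004276 0.15037647 0.045     ]
tip far edge [0.52066314 0.15376506 0.1168    ]
collar edge [0.521468   0.16298494 0.1528    ] centre [0.521468   0.14998494 0.1528    ]
[0.51233604 0.15948297 0.1528    ] [0.52909913 0.15865512 0.1528    ]
```

The pin is within 1 mm of the hole. I'll insert it under a force guard.

Run:
```python
from h import *
e=np.array([.5192,.1502])
r.movel([*e,.10],.1); 
hit=r.movel([*e,.0575],.04,max_force=8); s=r.state(); print(hit,s['eef_pos'],s['ft_force'],s['time_s'])
```

```text
False [0.51942814 0.15028638 0.05777311] [-0.54093757 -0.20836487  0.13344172] 10.025
```

It went in without resistance. I'll let go, back off and check, looking at the handle in the same view.

Run:
```python
from h import *
o=down(-0.0502)
r.command_gripper(.05); s=r.state(); print(s['finger_force'],s['grip_width'])
e=[.5192,.1502]
r.movel([*e,.15],.12); r.command_gripper(.07)
r.move_pose([.512,-.02,.25],o); r.hold(.2)
T=wristT(); im,d=r.get_image('wrist'); np.savez('w3.npz',im=im,d=d,T=T)
K=r.camera_params('wrist')['K']
v,u=np.mgrid[0:400,0:640]; P=np.stack([(u-K[0,2])/K[0,0]*d,(v-K[1,2])/K[1,1]*d,d],-1)@T[:3,:3].T+T[:3,3]
m=(np.hypot(P[...,0]-.52,P[...,1]-.15)<.03)&(d>0)
for lo,hi in ((.04,.052),(.078,.1)):
    q=P[m&(P[...,2]>lo)&(P[...,2]<hi)]; print(lo,len(q),q.min(0),q.max(0),np.median(q,0))
print(r.state()['time_s'])
# view handle from further on
r.move_pose([.508,-.18,.25],o); r.hold(.2)
T=wristT(); im2,d=r.get_image('wrist'); np.savez('w4.npz',im=im2,d=d,T=T)
cv2.imwrite('pics/w34.png',np.clip(np.hstack([im,im2])[:,:,::-1]*1.3,0,255).astype('uint8')[:, 200:1000]); print(r.state()['time_s'])
```

```text
0.0 0.04953904330472693
0.04 939 [0.50261583 0.12009473 0.0400034 ] [0.53513615 0.16435775 0.05190965] [0.51830638 0.13815032 0.04557302]
0.078 258 [0.51084496 0.14119365 0.07872492] [0.52772163 0.15157969 0.08919527] [0.51943735 0.14651829 0.0868759 ]
13.525
14.4583
```

View pics/w34.png

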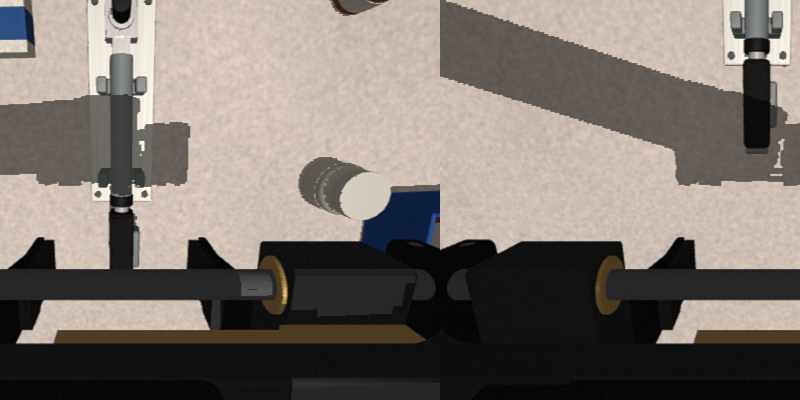

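The pin is fully in: its top is at 87 mm as expected, over the eye. In the right picture the handle spans rows 58–150 with the button on its right side. Next, the handle's axis from depth.

Run:
```python
from h import *
w=np.load('w4.npz'); im,d,T=w['im'],w['d'],w['T']; K=r.camera_params('wrist')['K']
v,u=np.mgrid[0:400,0:640]; P=np.stack([(u-K[0,2])/K[0,0]*d,(v-K[1,2])/K[1,1]*d,d],-1)@T[:3,:3].T+T[:3,3]
m=(d>0)&(P[...,2]>.058)&(P[...,2]<.07)&(v<165)&(P[...,1]<-.045)&(P[...,1]>-.16)
q=P[m]; print(len(q),q.min(0),q.max(0),np.median(q,0)); 
f=np.polyfit(q[:,1],q[:,0],1); print('slope',f[0],'x at ctr',np.polyval(f,(q[:,1].min()+q[:,1].max())/2))
c=(q.min(0)+q.max(0))/2; print(c, np.linalg.norm(c[:2]-[.52,.1504]),np.arctan2(.52-c[0],.1504-c[1]))
for y in (-.06,-.08,-.1,-.12,-.13):
    k=q[abs(q[:,1]-y)<.004]; print(y,k[:,0].min(),k[:,0].max())
for yaw in(-.05,):
  for y in (-.095,-.16,-.23,-.235): print(y,r.ik([.507+(y+.095)*.05,y,.03],down(yaw)))
```

```text
3593 [ 0.49251617 -0.15999581  0.05800037] [ 0.82722355 -0.04501688  0.0699679 ] [ 0.51459975 -0.09618593  0.06201586]
slope -1.0029461913991558 x at ctr 0.6129062204775795
[ 0.65986986 -0.10250635  0.06398414] 0.28900726063078364 -0.5051818500476528
-0.06 0.49571449134593193 0.8261782009540132
-0.08 0.49525179290643373 0.8268997807469887
-0.1 0.49402968764193306 0.8268515616549447
-0.12 0.49286843759263643 0.8267557092083481
-0.13 0.49251616567527445 0.826915179811829
-0.095 [-0.50218046  0.26938379  0.71177097  2.00922334 -0.2173337   0.93767141
  0.27139328]
-0.16 [-0.40368442  0.30791835  0.75171646  1.9800815  -0.25742728  0.94917742
  0.42617749]
-0.23 [-0.2928787   0.37006464  0.78966373  1.92797905 -0.31641309  0.97091418
  0.59453299]
-0.235 [-0.28473715  0.3751943   0.7920391   1.92345977 -0.32107728  0.97287529
  0.60634653]
```

Run:
```python
from h import *
w=np.load('w4.npz'); im,d,T=w['im'],w['d'],w['T']; K=r.camera_params('wrist')['K']
v,u=np.mgrid[0:400,0:640]; P=np.stack([(u-K[0,2])/K[0,0]*d,(v-K[1,2])/K[1,1]*d,d],-1)@T[:3,:3].T+T[:3,3]
m=(d>0)&(P[...,2]>.057)&(P[...,2]<.07)&(v<165)&(P[...,1]<-.045)&(P[...,1]>-.16)&(P[...,0]<.55)&(P[...,0]>.47)
q=P[m]; c=(q.min(0)+q.max(0))/2; f=np.polyfit(q[:,1],q[:,0],1)
print(q.min(0),q.max(0),c,'slope',f[0],np.polyval(f,c[1]),np.linalg.norm(c[:2]-[.52,.1504]),np.arctan2(.52-np.polyval(f,c[1]),.1504-c[1]))
```

```text
[ 0.49215489 -0.14421877  0.05700067] [ 0.52794737 -0.05093884  0.06487229] [ 0.51005113 -0.0975788   0.06093648] slope 0.044268468339056004 0.5085912784161489 0.24817829828533206 0.045974422885732884
```

The handle centre is about (0.5087, −0.096), 247 mm from the eye where 245 is given, with its axis at −0.045 rad. I'll grip it and squeeze the button.

Run:
```python
from h import *
o=down(-0.045); p=np.array([.5096,-.096])
r.move_pose([*p,.13],o)
print(r.movel([*p,.029],.1,max_force=10), r.state()['eef_pos'])
r.command_gripper(0,15); s=r.state(); print(s['grip_width'],s['finger_force'],s['ft_force'],s['eef_pos'])
r.command_gripper(0,40); r.hold(.2); s=r.state(); print(s['grip_width'],s['finger_force'],s['ft_force'],s['eef_pos'],s['time_s'])
```

```text
False [ 0.51022754 -0.09610493  0.02962101]
0.029679612926124276 14.998488889541477 [-3.34403324 -0.10008154  3.10780729] [ 0.50883797 -0.09594769  0.02892256]
0.029388091501245057 39.99677337706089 [-5.1469855   0.35618377  4.27529423] [ 0.50885113 -0.09597392  0.02884015] 17.4333
```

The width is 29.4 mm, so the button is fully in. Now the pull.

Run:
```python
from h import *
p=np.array([.5089,-.096,.0287]); u=np.array([-np.sin(.046),-np.cos(.046),0])
r.movel(p,.05); s=r.state(); print(s['ft_force'])
a=s['eef_pos']
hit=r.movel(p+u*.132,.06,max_force=20); s=r.state()
print(hit,(np.array(s['eef_pos'])-a)@u,s['ft_force'],s['grip_width'],s['finger_force'],s['eef_pos'],s['time_s'])
```

```text
[-3.8642946   1.01902826  5.48827763]
False 0.12416145342731696 [-5.23715458 16.56900992  9.58188553] 0.029774105255983025 40.02199625596404 [ 0.50313239 -0.22000531  0.02814148] 20.0333
```

The handle travelled 124 mm to the hard stop and is held there with about 16 N. One check on the pin and stability, then I hand in.

Run:
```python
from h import *
r.hold(.5); s=r.state(); print(s['eef_pos'],s['ft_force'],s['grip_width'],s['finger_force'],s['time_s'])
im,d=r.get_image('top'); p=r.camera_params('top'); K,T=p['K'],p['cam_to_world']
v,u=np.mgrid[0:400,0:640]; P=np.stack([(u-K[0,2])/K[0,0]*d,(v-K[1,2])/K[1,1]*d,d],-1)@T[:3,:3].T+T[:3,3]
m=(np.hypot(P[...,0]-.52,P[...,1]-.15)<.025)&(P[...,2]>.075)&(d>0); print(m.sum(),np.median(P[m],0))
cv2.imwrite('pics/end.png',cv2.resize(np.clip(im[205:265,170:370,::-1]*1.5,0,255).astype('uint8'),None,fx=4,fy=4))
```

```text
[ 0.50310048 -0.22001748  0.02814422] [-5.34772382 16.78716132 10.62778924] 0.029874577136781166 40.02207823097706 20.5333
29 [0.51648135 0.14784263 0.08677007]
```

View pics/end.png

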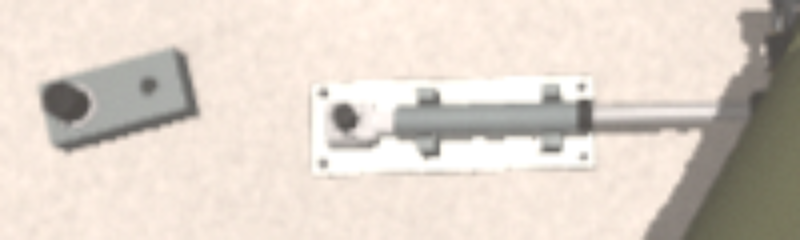

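The picture shows the pin standing in the eye at crop (345,117), the rod drawn out, and the thick pin untouched at (66,102).

```bash
python3 -c "
from cell import r
print(r.close_job())"
```

```text
the job is handed in; nothing more can be done
None
```

I handed the job in: the slim pin is fully through the eye and let go, and the handle is held at the second stop (124 mm of travel) with the button squeezed; the hand-in gave no verdict.

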